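# Shut the tagged valve in the bench valve box

## Task

In the low grey valve box on the bench, push the loose cover plate by its rib to the left along the box, right up to the stop at its left end, to uncover two valve handles. Then push the handle that ends in a round disc a quarter turn clockwise (seen from above), fully home, so that this valve is shut. Only push: do not lift or carry the cover, leave it slid aside, and leave the other, straight handle and the things around the box as they are.

Things in the scene. Friction and masses are not known exactly. Their poses are not given: they have to be found in the camera images.
- valve_box: Grey box fixed to the bench, 274 mm (x) by 270 mm (y) by 68 mm high; origin at the centre of its underside, z up, x away from the robot, y to the robot's left, turned at most 17 degrees. Left half: closed deck; right half: open well. Deck and side ledges are 56 mm above the bench; lips all round rise 12 mm more. Hose barbs jut 33 mm from its right end, a 30 mm stub from the left.
- well (a point): Centre of the well's floor, 6 mm above the bench. The well spans box x -118 to 118 mm, y -128 to 2 mm. Two pipes run along y over its floor (tops 22 mm above the bench), each with a valve; the pivots lie at box x = -40 and x = +55 mm, y = -30 mm, and the tagged valve may be either of them.
- left_stop (a point): Middle of the inner face of the box's left end lip, at ledge height (56 mm above the bench), box y = +128 mm: the stop for the cover.
- cover: Loose aluminium plate, about 0.3 kg, 256 mm (x) by 124 mm (y) by 6 mm, flat on the ledges over the well, 2 mm side play; origin at the centre of its underside, axes as the box's. A rib in its middle, 70 mm long (x), 8 mm thick (y), stands from 62 to 86 mm above the bench. It slides along y, dry friction 1 to 5 N, from box y of about -60 mm to +66 mm at the left stop.
- tagged_valve: Fixed brass valve body on the well's floor carrying the tagged handle, 26 x 34 mm, top 34 mm above the bench; origin on the handle's axis, 6 mm above the bench; axes as the box's.
- plain_valve: The other, like valve body, carrying the straight handle.
- tagged_handle (a joint): Turn of the handle that ends in a round disc, rad: 0 open (the handle lies along its pipe, toward the box's -y), growing clockwise seen from above to 1.57 shut (across the pipe, toward the box's -x), where it meets a hard stop. Starts between 0 and 0.15. It stays where it is left; dry friction of 0.12 N m, about 2.6 N at the disc.
- plain_handle (a joint): Turn of the other, straight handle with a square end, same meaning; starts between 0 and 0.15 and is to be left alone.
- tagged_pivot (a point): Point on the tagged handle's vertical axis, 48 mm above the bench, at the handle's upper face.
- tagged_tip (a point): Centre of the round disc that ends the tagged handle: 28 mm across, 8 mm thick, its faces 40 and 48 mm above the bench, 46 mm from the handle's axis; the steel bar from there to the hub (22 mm across) is 12 mm wide.
- plain_tip (a point): Point on the other handle, 46 mm from its axis and 44 mm above the bench: a straight steel bar 12 mm wide that ends square 60 mm from its axis.
- petri_dish: A clear round petri dish, loose, 58 mm across, 15 mm tall, standing beside the box; origin at the centre of its underside. Only to be left alone.
- amber_bottle: A small brown bottle, loose, 40 mm across, 75 mm tall, standing beside the box; origin at the centre of its underside. Only to be left alone.
- tape_ring: A roll of tape lying flat, loose, 98 mm across, 25 mm tall, standing beside the box; origin at the centre of its underside. Only to be left alone.
- white_bottle: A white bottle, loose, 48 mm across, 90 mm tall, standing beside the box; origin at the centre of its underside. Only to be left alone.

How it is judged:
On the way, in this order (a step that is already met when the one before it is completed fails the run):
1. the cover has been slid aside to the left end of the box (y of cover in the frame of valve_box above 0.052 m), for 0.2 s.
2. the disc-ended handle has been pushed fully shut (value of joint tagged_handle above 1.45 rad), for 0.2 s.
At the end, for the whole second after the job is handed in: The cover lies flat in its guides at the left end of the box (within 14 mm of the end stop), the disc-ended handle is within 7 degrees of its shut stop, the straight handle's end has moved less than 12 mm, and the things around the box have moved less than 30 mm (y of cover in the frame of valve_box above 0.052 m and value of joint tagged_handle above 1.45 rad and distance of plain_tip from where it was at the start of the episode below 0.012 m and height (world z) of cover between 0.05 and 0.062 m and angle between cover's own z axis and vertical below 0.06 rad and linear speed of cover below 0.01 m/s and distance of each of petri_dish, amber_bottle, tape_ring, white_bottle from where it was at the start of the episode below 0.03 m); the robot touches nothing.
It fails at once if the cover is lifted, tipped up or taken out of its guides (height (world z) of cover above 0.066 m or height (world z) of cover below 0.046 m or angle between cover's own z axis and vertical above 0.12 rad).
It fails at once if the straight handle is turned (distance of plain_tip from where it was at the start of the episode above 0.015 m).
It fails at once if a thing beside the box is moved 40 mm or tipped over (distance of any of petri_dish, amber_bottle, tape_ring, white_bottle from where it was at the start of the episode above 0.04 m or angle between any of petri_dish, amber_bottle, tape_ring, white_bottle's own z axis and vertical above 0.5 rad).
It also fails if it takes over 46 s, if anything falls off the work surface, if the arm or the gripper's body presses on something with over 40 N, if the wrist force passes 120 N, or if a joint passes its speed limit or range.

## Robot

A 6-joint arm with a two-finger parallel gripper is mounted at the origin on a cart in front of the work surface, level with it; the furniture and walls round the work are solid. World frame = base frame: x ahead of the robot, y to its left, z up, the work surface at z = 0. Lengths are in m, angles in rad, forces in N, time in s.
With the tool pointing down it reaches from about 0.25 to 0.725 m from the base axis. Payload 9.7 kg.
Tool frame: the origin (TCP) lies between the finger pads; the fingertips stand 17 mm ahead of it and the grasp point (between the pads) lies 2 mm behind it; z points along the fingers, y is the line along which they close (so a half turn about z gives the same grasp; the last joint's range is limited). The gripper opens to 85 mm and grips with 20 to 120 N. Pads are 22 mm wide; open, the fingers measure 114 mm over their backs; the gripper's body (76 mm by 85 mm) begins 54 mm behind the grasp point. The pads swing forward as they close: fully open they stand 13 mm farther back than shut.
Start: joints at [-1.139, 0.087, 0.176, 1.66, 0, 1.571], TCP at [0.23, -0.5, 0.248] pointing down, gripper open.
Joint ranges: [-3.13, 3.13], [-0.85, 1.81], [-1.15, 1.24], [-2.2, 2.28], [-1.44, 1.52], [-3.14, 3.14]. Speed limits (rad/s): [2.22, 2.22, 2.57, 3.14, 3.14, 3.14].

## Interface

Orientations are given as a unit quaternion [x, y, z, w].
In Python, from cell import * gives the robot as it stands.
- The arm moves only by the tool play_rows, never from a script. Its argument "steps" is one flat list of numbers, 7 for each row, row after row: the shift along the tool's x, y, z in mm, then the turn, a rotation vector about the tool's x, y, z in rad, then the opening in per cent of the stroke, from 0 (shut) to 100 (fully open). A call has 1 to 20 rows; each row is the pose to reach, as a shift and turn from the pose commanded when the call began, along the tool's axes at that moment; what a row does not reach only later rows make up. A row lasts 1/12 s, in which the tool goes at most 41.7 mm and 7.16 degrees, less where a joint would pass 70% of its speed; a pose out of reach is approached as far as the arm can. A call with a gripper value outside its range is refused whole. The fingers move at their own pace and stop on an object; the grip force is fixed at half the most. Time passes only in rows, so rows that repeat a pose let the fingers close. It gives the time, the measured TCP pose, the force, the opening and the grip force at its end, in the units of the state.
- read_state(): the state, without advancing time (a new reading comes with each control period).
- camera(name): name is "side" or "top"; returns a dict with "image" (420x560x3 uint8, blue, green, red), "K" (3x3 intrinsics, pixels), "R" (3x3) and "t" (3): a world point X has camera coordinates R X + t. Camera axes: x right, y down, z forward; pixel columns grow to the right and rows downward; lengths in m; the calibration is good to about 2 mm. A picture is of the moment at which its call begins. There is no depth.
- job_done(): hands the job in; it is judged then, once.
The state is a dict: "time_s": time; "q": joint angles; "joint_vel": joint speeds; "joint_torque": joint torques, N m; "tcp_pos": TCP position; "tcp_rot": TCP orientation; "wrist_force": force on the tool from outside, world axes, zero at the start; "ft_torque": the same for the moment, N m; "gripper_width": finger opening in m; "gripper_force": force on a finger pad.
Only numpy, scipy, OpenCV 4.12 (cv2) and the standard library are available. Lean on these libraries where they do the work, as an engineer would, in place of code of your own. Each camera call takes 0.05 s, during which the arm holds its last target. There are 200 camera calls.

## Working session

There is one attempt and no reset: what is moved stays moved. The work goes in short steps, Python scripts to look and compute and a tool call to move; the robot and the scene stay as the last step left them, time stands still between calls to the robot, and variables do not carry over. Pictures are saved under pics/ and viewed, at most 10 in all, crops included, and the job is handed in when it is done.

Besides the shell and the picture viewer there is one more tool, called after ">>>" by a JSON object that holds its "method" and its "body", one argument or row to a line. play_rows: Moves the arm, as the interface text tells. Its arguments: {"type":"object","properties":{"steps":{"type":"array"}},"required":["steps"]}

```bash
mkdir -p pics; python3 - <<'E'
from cell import *
import cv2
s=read_state();print(s['time_s'],s['tcp_pos'],s['tcp_rot'],s['gripper_width'])
for n in('top','side'):
    c=camera(n);cv2.imwrite(f'pics/{n}0.png',c['image']);print(n,c['K'].tolist() if hasattr(c['K'],'tolist') else c['K'],c['R'],c['t'])
E
```

```text
0.0 [ 0.23009265 -0.49932608  0.24756731] [ 9.76781787e-01  2.14235563e-01 -1.59702266e-04 -6.62809459e-04] 0.08567476270080668
top [[426.14277442530647, 0.0, 278.5903125582154], [0.0, 426.14277442530647, 207.3049314644738], [0.0, 0.0, 1.0]] [[-0.01188375 -0.99990664 -0.00674468]
 [-0.98456448  0.01287879 -0.17454778]
 [ 0.17461834  0.00456629 -0.98462561]] [0.09511141 0.5775901  0.95496007]
side [[386.3118059149638, 0.0, 279.2591605371845], [0.0, 386.3118059149638, 215.34895340540982], [0.0, 0.0, 1.0]] [[-0.99705311  0.07533387 -0.01448826]
 [ 0.04505031  0.42211502 -0.90542221]
 [-0.06209325 -0.90340673 -0.4242649 ]] [0.57057244 0.00344301 1.14611337]
```

View pics/top0.png

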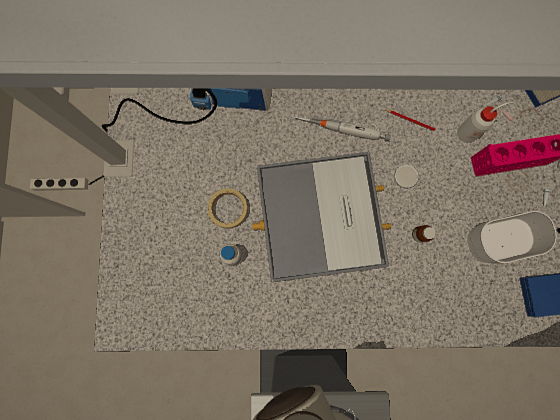

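View pics/side0.png

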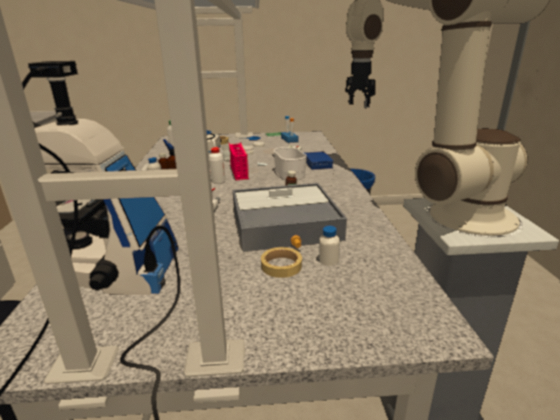

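The top picture shows the box with corners at about (258,165), (369,153), (386,265), (272,280), the white cover on its right half and the rib near (347,211). The ring, white bottle, petri dish and amber bottle sit off both ends. I'll enlarge this view to get the pose.

```bash
cat > h.py <<'E'
from cell import *
import numpy as np, cv2
from scipy.spatial.transform import Rotation as Ro
def ray(c,u,v,z):
    d=c['R'].T@np.linalg.inv(c['K'])@[u,v,1]; o=-c['R'].T@c['t']
    return o+d*(z-o[2])/d[2]
def proj(c,X):
    p=c['K']@(c['R']@np.asarray(X)+c['t']); return p[:2]/p[2]
E
python3 - <<'E'
from h import *
im=cv2.imread('pics/top0.png')
cv2.imwrite('pics/crop0.png',cv2.resize(im[145:295,205:445],None,fx=3.33,fy=3.33,interpolation=cv2.INTER_CUBIC))
E
```

```text
(no output)
```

View pics/crop0.png

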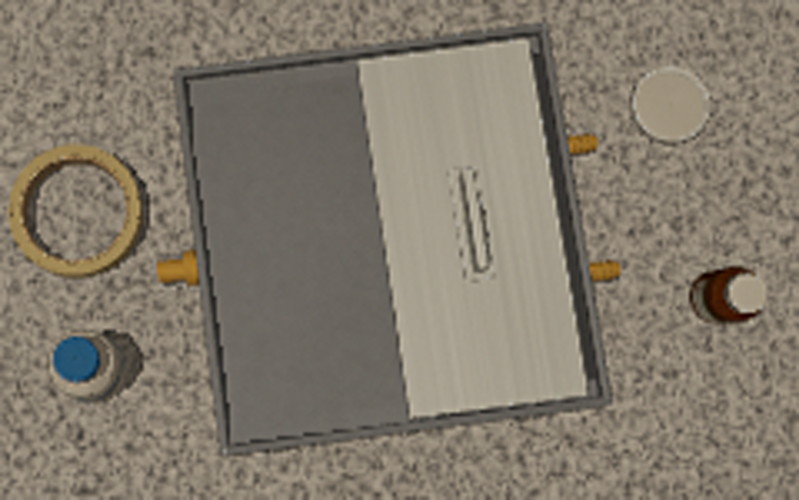

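The crop shows the outer corners of the lips at (177,72), (547,26), (608,402), (226,453). The rib runs from about (466,172) to (485,272).

```bash
cat >> h.py <<'E'
def boxfit(c):
    px=np.array([[177,72],[547,26],[608,402],[226,453]])/3.33+[205,145]
    loc=np.array([[137,135],[137,-135],[-137,-135],[-137,135]])/1e3
    W=np.array([ray(c,*p,.068)[:2] for p in px])
    A=loc-loc.mean(0);B=W-W.mean(0);H=A.T@B
    th=np.arctan2(H[0,1]-H[1,0],H[0,0]+H[1,1])
    R=np.array([[np.cos(th),-np.sin(th)],[np.sin(th),np.cos(th)]])
    t=W.mean(0); return th,R,t,W,loc
E
python3 - <<'E'
from h import *
c=camera('top');th,R,t,W,loc=boxfit(c)
print(th,t,W,((W-t)@R-loc)*1e3)
for n,p,z in(('riba',(466,172),.086),('ribb',(485,272),.086),('coverTL',(360,62),.062),('coverBL',(409,418),.062),('petri',(671,105),.015),('amb',(745,295),.075),('tape',(78,211),.025),('white',(77,359),.09)):
    q=ray(c,p[0]/3.33+205,p[1]/3.33+145,z);print(n,q,((q[:2]-t)@R)*1e3)
s=read_state();print(Ro.from_quat(s['tcp_rot']).as_matrix().round(4))
E
```

```text
0.11486878760683307 [ 0.5559294  -0.01204312] [[ 0.67393131  0.13491726]
 [ 0.70414335 -0.12871284]
 [ 0.43834159 -0.15708489]
 [ 0.40730134  0.102708  ]] [[-2.93167933 -2.53306092]
 [-3.13505616  2.11140628]
 [ 3.56295753  4.39155808]
 [ 2.50377795 -3.96990345]]
riba [ 0.59528868 -0.06418912  0.086     ] [ 33.12310934 -56.31357145]
ribb [ 0.52600778 -0.07435357  0.086     ] [-36.86622737 -58.47030889]
coverTL [0.68117721 0.00455488 0.062     ] [126.32480662   2.13317089]
coverBL [ 0.42938305 -0.02233631  0.062     ] [-126.89215643    4.27892033]
petri [ 0.65830113 -0.22923196  0.015     ] [  76.80369675 -227.49100146]
amb [ 0.50934513 -0.25282187  0.075     ] [ -73.87444608 -233.85266282]
tape [0.5823496  0.20964883 0.025     ] [ 51.65561328 217.20276906]
white [0.47035929 0.20136859 0.09      ] [-60.54571177 221.8130215 ]
[[ 9.082e-01  4.185e-01 -5.000e-04]
 [ 4.185e-01 -9.082e-01  1.000e-03]
 [-0.000e+00 -1.100e-03 -1.000e+00]]
```

>>> {"method": "play_rows", "body": {
  "steps": [469,-213,98,0,0,0.317,0,469,-213,98,0,0,0.317,0,469,-213,98,0,0,0.317,0,469,-213,98,0,0,0.317,0,469,-213,98,0,0,0.317,0,469,-213,98,0,0,0.317,0,469,-213,98,0,0,0.317,0,469,-213,98,0,0,0.317,0,469,-213,98,0,0,0.317,0,469,-213,98,0,0,0.317,0,469,-213,98,0,0,0.317,0,469,-213,98,0,0,0.317,0,469,-213,98,0,0,0.317,0,469,-213,98,0,0,0.317,0,469,-213,98,0,0,0.317,0,469,-213,98,0,0,0.317,0]
}}

```text
time_s: 1.48
tcp_pos: [0.5666, -0.1099, 0.1501]
tcp_rot: [0.998, 0.058, -0.0, 0.0]
wrist_force: [0.2, 0.2, -0.4]
gripper_width: 0.0002
gripper_force: 0.0
```

```bash
cat >> h.py <<'E'
def st():
    s=read_state();c=camera('top');th,R,t,_,_=0.1149,np.array([[np.cos(.1149),-np.sin(.1149)],[np.sin(.1149),np.cos(.1149)]]),np.array([.5559,-.0120]),0,0
    M=Ro.from_quat(s['tcp_rot']).as_matrix()
    print(round(s['time_s'],2),'box',((s['tcp_pos'][:2]-t)@R*1e3).round(1),'z',s['tcp_pos'][2].round(4),'yaw err',np.arctan2(M[1,0],M[0,0])-.1149,'tilt',M[:,2].round(3),'F box',(s['wrist_force'][:2]@R).round(1),s['wrist_force'][2].round(1),s['gripper_width'])
    return s,c,R,t
E
python3 -c "
from h import *
st()
c=camera('top');cv2.imwrite('pics/t1.png',cv2.resize(c['image'][145:295,205:445],None,fx=3.33,fy=3.33,interpolation=cv2.INTER_CUBIC))"
```

```text
1.48 box [ -0.6 -98.5] z 0.1501 yaw err 0.0003023144892082552 tilt [-0.001 -0.    -1.   ] F box [0.2 0.2] -0.4 0.0001693905001640025
```

>>> {"method": "play_rows", "body": {
  "steps": [0,0,31,0,0,0,0,0,0,62,0,0,0,0,0,0,62,0,0,0,0,0,-8,62,0,0,0,0,0,-16,62,0,0,0,0,0,-24,62,0,0,0,0,0,-33,62,0,0,0,0,0,-42,62,0,0,0,0,0,-51,62,0,0,0,0,0,-60,62,0,0,0,0,0,-69,62,0,0,0,0,0,-78,62,0,0,0,0,0,-87,62,0,0,0,0,0,-96,62,0,0,0,0,0,-105,62,0,0,0,0,0,-114,62,0,0,0,0,0,-122,62,0,0,0,0,0,-128,62,0,0,0,0,0,-132,62,0,0,0,0,0,-132,62,0,0,0,0]
}}

```text
time_s: 3.25
tcp_pos: [0.5516, 0.0223, 0.0881]
tcp_rot: [0.998, 0.058, -0.0, -0.0]
wrist_force: [0.4, 0.2, 0.2]
gripper_width: -0.0001
gripper_force: 0.0
```

```bash
python3 -c "
from h import *
s,c,_,_=st()
cv2.imwrite('pics/t2.png',cv2.resize(c['image'][145:295,205:445],None,fx=3.33,fy=3.33,interpolation=cv2.INTER_CUBIC))"
```

```text
3.25 box [-0.3 34.6] z 0.0881 yaw err 0.0007941027782693982 tilt [-0.     0.001 -1.   ] F box [0.4 0.2] 0.2 -6.99304914195191e-05
```

View pics/t2.png

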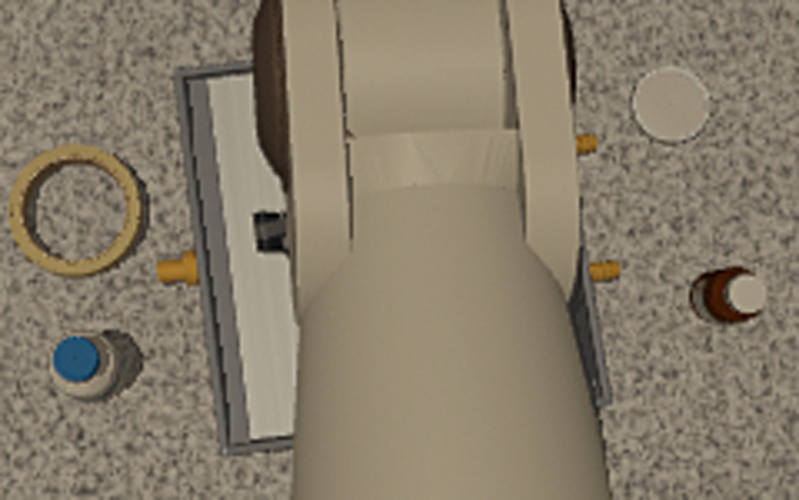

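The cover has slid left: its edge runs from (208,80) to (249,440), with about a 13 mm gap to the stop. Pushing the rest gently.

>>> {"method": "play_rows", "body": {
  "steps": [0,-4,0,0,0,0,0,0,-7,0,0,0,0,0,0,-9,0,0,0,0,0,0,-11,0,0,0,0,0,0,-12,0,0,0,0,0,0,-13,0,0,0,0,0,0,-13,0,0,0,0,0]
}}

```text
time_s: 3.88
tcp_pos: [0.5503, 0.0344, 0.0882]
tcp_rot: [0.998, 0.057, -0.0, -0.0]
wrist_force: [-0.8, -0.7, -0.2]
gripper_width: 0.0001
gripper_force: 0.1
```

>>> {"method": "play_rows", "body": {
  "steps": [0,-1,0,0,0,0,0,0,-2,0,0,0,0,0,0,-2,0,0,0,0,0]
}}

```text
time_s: 4.13
tcp_pos: [0.5502, 0.0363, 0.0883]
tcp_rot: [0.998, 0.057, 0.0, -0.0]
wrist_force: [0.7, -1.0, -0.1]
gripper_width: 0.0001
gripper_force: 0.3
```

>>> {"method": "play_rows", "body": {
  "steps": [0,-1,0,0,0,0,0,0,-2,0,0,0,0,0,0,-3,0,0,0,0,0,0,-3,0,0,0,0,0]
}}

```text
time_s: 4.47
tcp_pos: [0.55, 0.0385, 0.0884]
tcp_rot: [0.998, 0.057, 0.0, 0.001]
wrist_force: [0.8, -6.5, -0.3]
gripper_width: -0.0001
gripper_force: 3.2
```

>>> {"method": "play_rows", "body": {
  "steps": [0,15,0,0,0,0,0,0,30,0,0,0,0,0,0,30,-40,0,0,0,0,0,40,-80,0,0,0,0,-194,370,-130,0,0,0,0,-194,370,-130,0,0,0,0,-194,370,-130,0,0,0,0,-194,370,-130,0,0,0,0,-194,370,-130,0,0,0,0,-194,370,-130,0,0,0,0,-194,370,-130,0,0,0,0,-194,370,-130,0,0,0,0,-194,370,-130,0,0,0,0,-194,370,-130,0,0,0,0,-194,370,-130,0,0,0,0,-194,370,-130,0,0,0,0]
}}

```text
time_s: 5.8
tcp_pos: [0.3994, -0.3506, 0.2182]
tcp_rot: [0.998, 0.057, 0.0, -0.0]
wrist_force: [0.9, 0.4, -0.4]
gripper_width: -0.0001
gripper_force: 0.0
```

```bash
python3 -c "
from h import *
s,c,_,_=st()
cv2.imwrite('pics/t3.png',cv2.resize(c['image'][145:295,235:435],None,fx=4,fy=4,interpolation=cv2.INTER_CUBIC))"
```

```text
5.8 box [-194.3 -318.5] z 0.2182 yaw err -0.001655685902683765 tilt [ 0.     0.001 -1.   ] F box [0.9 0.3] -0.4 -6.168743873240323e-05
```

View pics/t3.png

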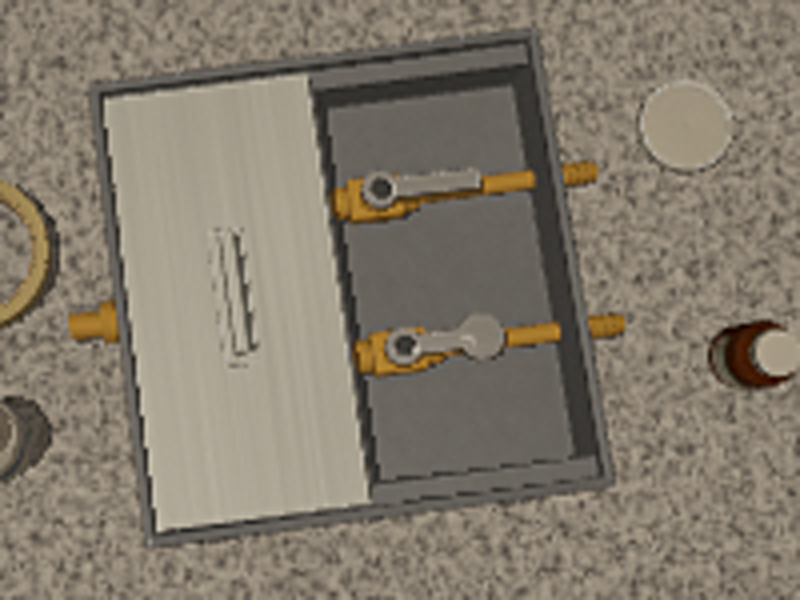

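The cover lies against the left stop. The disc handle is on the near valve (x=-40): its hub is at (403,347) and its disc at (482,337). The plain handle runs from (380,189) to (480,178).

```bash
python3 -c "
from h import *
s,c,R,t=st()
for n,p,z in(('piv',(403,346),.048),('disc',(482,337),.048),('phub',(380,189),.048),('pend',(480,179),.048),('covR',(336,282),.062)):
    q=ray(c,p[0]/4+235,p[1]/4+145,z);print(n,q,((q[:2]-t)@R*1e3).round(1))
"
```

```text
5.85 box [-193.9 -317.8] z 0.2181 yaw err -0.0002652888170005807 tilt [ 0.     0.001 -1.   ] F box [-0.3 -0.3] 0.3 0.0003038426647714201
piv [ 0.51997477 -0.04529894  0.048     ] [-39.5 -29. ]
disc [ 0.52468889 -0.09173623  0.048     ] [-40.1 -75.6]
phub [ 0.61409087 -0.03493474  0.048     ] [ 55.2 -29.5]
pend [ 0.61938355 -0.09465231  0.048     ] [ 53.6 -89.4]
covR [ 0.55621983 -0.00589168  0.062     ] [1. 6.]
```

>>> {"method": "play_rows", "body": {
  "steps": [197,-242,90,0,0,0,0,197,-242,90,0,0,0,0,197,-242,90,0,0,0,0,197,-242,90,0,0,0,0,197,-242,90,0,0,0,0,197,-242,90,0,0,0,0,197,-242,90,0,0,0,0,197,-242,90,0,0,0,0,197,-242,90,0,0,0,0,197,-242,90,0,0,0,0,197,-242,115,0,0,0,0,197,-242,140,0,0,0,0,197,-242,163,0,0,0,0,197,-242,163,0,0,0,0]
}}

```text
time_s: 7.07
tcp_pos: [0.5647, -0.0872, 0.0512]
tcp_rot: [0.998, 0.057, -0.003, -0.001]
wrist_force: [-0.4, 0.4, -0.1]
gripper_width: -0.0001
gripper_force: 0.0
```

```bash
python3 -c "
from h import *
s,c,R,t=st()
p=np.array([-39.7,-29.5]);b=(s['tcp_pos'][:2]-t)@R*1e3
for d in range(0,97,8):
    a=np.radians(min(d,92)); r=11*abs(np.cos(a))+14.5*abs(np.sin(a))   # support of the finger block along the push
    # block centre: support-based offset
    q=p+46*np.array([-np.sin(a),-np.cos(a)])+(14+r)*np.array([np.cos(a),-np.sin(a)])
    print(d,q.round(1),'tool shift',(q-b).round(0)*[1,-1])
"
```

```text
7.07 box [  0.1 -75.7] z 0.0512 yaw err 9.488347489033933e-05 tilt [-0.006  0.001 -1.   ] F box [-0.4  0.5] -0.1 -5.4014417660071324e-05
0 [-14.7 -75.5] tool shift [-15.  -0.]
8 [-19.5 -78.8] tool shift [-20.   3.]
16 [-24.9 -81.6] tool shift [-25.   6.]
24 [-31.1 -83.7] tool shift [-31.   8.]
32 [-37.8 -84.9] tool shift [-38.   9.]
40 [-44.9 -85.1] tool shift [-45.   9.]
48 [-52.4 -84.2] tool shift [-53.   8.]
56 [-59.8 -81.9] tool shift [-60.   6.]
64 [-67.1 -78.3] tool shift [-67.   3.]
72 [-73.8 -73.4] tool shift [-74.  -2.]
80 [-79.8 -67.2] tool shift [-80.  -8.]
88 [-84.7 -60. ] tool shift [-85. -16.]
96 [-86.7 -56.8] tool shift [-87. -19.]
```

>>> {"method": "play_rows", "body": {
  "steps": [-8,0,-3,0,0,0,0,-15,0,-3,0,0,0,0,-20,3,-3,0,0,0,0,-25,6,-3,0,0,0,0,-31,8,-3,0,0,0,0,-38,9,-3,0,0,0,0,-45,9,-3,0,0,0,0,-53,8,-3,0,0,0,0,-60,6,-3,0,0,0,0,-67,3,-3,0,0,0,0,-74,-2,-3,0,0,0,0,-80,-8,-3,0,0,0,0,-83,-12,-3,0,0,0,0,-85,-15,-3,0,0,0,0,-85,-16,-3,0,0,0,0,-85,-16,-3,0,0,0,0]
}}

```text
time_s: 8.45
tcp_pos: [0.4801, -0.0813, 0.0582]
tcp_rot: [0.998, 0.057, -0.001, 0.0]
wrist_force: [-4.9, -2.9, 6.9]
gripper_width: -0.0001
gripper_force: 5.0
```

```bash
python3 -c "
from h import *
st()"
```

```text
8.45 box [-83.2 -60.2] z 0.0582 yaw err 0.00010578613513559376 tilt [-0.002 -0.001 -1.   ] F box [-5.2 -2.3] 6.9 -0.0001278809155731229
```

>>> {"method": "play_rows", "body": {
  "steps": [0,12,0,0,0,0,0,-2,12,4,0,0,0,0,-2,12,4,0,0,0,0,-2,6,4,0,0,0,0,-2,2,4,0,0,0,0,-2,0,4,0,0,0,0,-2,-1,4,0,0,0,0,-2,-2,4,0,0,0,0,-2,-2,4,0,0,0,0]
}}

```text
time_s: 9.25
tcp_pos: [0.4787, -0.0793, 0.0541]
tcp_rot: [0.998, 0.057, -0.0, 0.0]
wrist_force: [-1.4, -3.0, 0.3]
gripper_width: -0.0
gripper_force: 1.3
```

```bash
python3 -c "
from h import *
st()"
```

```text
9.25 box [-84.4 -58. ] z 0.0541 yaw err 0.0001570469696263732 tilt [-0.001 -0.    -1.   ] F box [-1.7 -2.8] 0.3 -3.752483306463897e-05
```

Clean contact at about the handle's friction force; keep pushing until the stop shows.

>>> {"method": "play_rows", "body": {
  "steps": [0,-1,0,0,0,0,0,0,-2,0,0,0,0,0,0,-3,0,0,0,0,0,0,-3,0,0,0,0,0]
}}

```text
time_s: 9.63
tcp_pos: [0.4786, -0.0766, 0.0543]
tcp_rot: [0.998, 0.057, 0.0, -0.0]
wrist_force: [-2.6, -3.5, 1.4]
gripper_width: -0.0002
gripper_force: 1.5
```

>>> {"method": "play_rows", "body": {
  "steps": [0,-1,0,0,0,0,0,0,-2,0,0,0,0,0,0,-3,0,0,0,0,0,0,-3,0,0,0,0,0]
}}

```text
time_s: 9.97
tcp_pos: [0.4783, -0.0749, 0.0544]
tcp_rot: [0.998, 0.057, -0.0, 0.002]
wrist_force: [-2.2, -11.4, 0.1]
gripper_width: 0.0003
gripper_force: 5.3
```

>>> {"method": "play_rows", "body": {
  "steps": [0,8,0,0,0,0,0,0,16,0,0,0,0,0,0,16,-35,0,0,0,0,0,16,-75,0,0,0,0,0,16,-110,0,0,0,0,-109,264,-165,0,0,0,0,-109,264,-165,0,0,0,0,-109,264,-165,0,0,0,0,-109,264,-165,0,0,0,0,-109,264,-165,0,0,0,0,-109,264,-165,0,0,0,0,-109,264,-165,0,0,0,0,-109,264,-165,0,0,0,0,-109,264,-165,0,0,0,0,-109,264,-165,0,0,0,0]
}}

```text
time_s: 11.22
tcp_pos: [0.4003, -0.3483, 0.219]
tcp_rot: [0.998, 0.057, 0.0, -0.0]
wrist_force: [0.6, 0.1, -0.8]
gripper_width: -0.0001
gripper_force: 0.0
```

```bash
python3 -c "
from h import *
s,c,_,_=st()
cv2.imwrite('pics/t4.png',cv2.resize(c['image'][145:295,235:435],None,fx=4,fy=4,interpolation=cv2.INTER_CUBIC))"
```

```text
11.22 box [-193.1 -316.3] z 0.219 yaw err -0.0005482803984699636 tilt [ 0.     0.001 -1.   ] F box [0.6 0. ] -0.8 -5.8908240556164546e-05
```

View pics/t4.png

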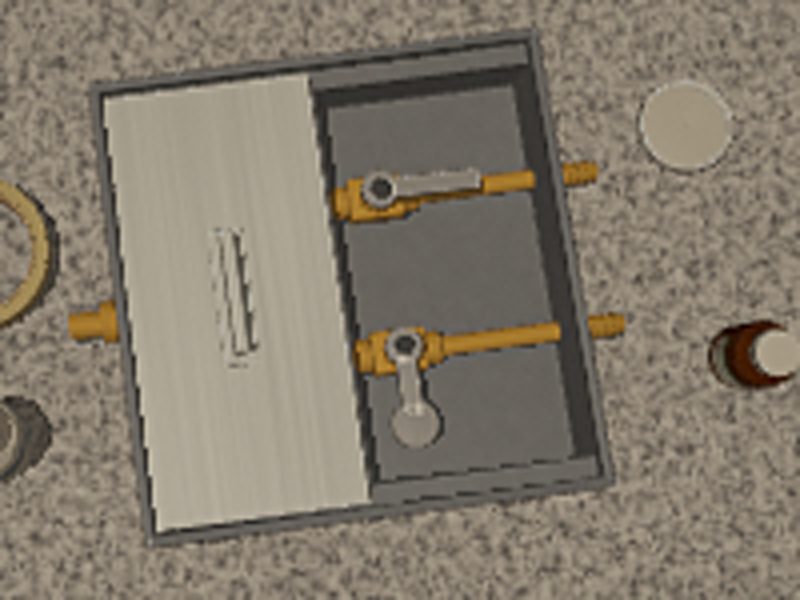

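The disc is now at (416,423) with its hub at (404,346), so the handle lies across the pipe. The cover, plain handle and other things are where they were. I'll check the angle, and hand in if it holds.

```bash
python3 -c "
from h import *
s,c,R,t=st()
d=(ray(c,416/4+235,423/4+145,.048)[:2]-t)@R*1e3-[-40,-30]
a=np.arctan2(-d[0],-d[1]);print(d,a)
if a>1.48: print(job_done())
"
```

```text
11.27 box [-192.9 -315.8] z 0.219 yaw err 0.0004524061654865713 tilt [ 0.     0.001 -1.   ] F box [0.1 0.1] 0.3 -0.0001440512577615128
[-44.95471819   0.2857506 ] 1.5771526508461948
the job is handed in; nothing more can be done
None
```

The cover is slid to the left stop and the disc-ended handle is pushed fully shut (measured about 1.57 rad), with the straight handle and the items round the box unmoved in the last picture; I handed the job in at about 11 s.

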